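# Turn a lidded dish over onto the stack

## Robot

A 7-joint arm with a two-finger parallel gripper is mounted at the origin on the work surface. World frame = base frame: x ahead of the robot, y to its left, z up, the work surface at z = 0. Lengths are in m, angles in degrees, forces in N, time in s.
With the tool pointing down it reaches from about 0.425 to 0.875 m from the base axis. Payload 4.7 kg.
Tool frame: the origin (TCP) lies between the finger pads; the fingertips stand 8 mm ahead of it and the grasp point (between the pads) lies 11 mm behind it; z points along the fingers, y is the line along which they close (so a half turn about z gives the same grasp; the last joint's range is limited). The gripper opens to 87 mm and grips with 3 to 60 N. Pads are 19 mm wide; open, the fingers measure 117 mm over their backs; the gripper's body (75 mm by 190 mm) begins 51 mm behind the grasp point.
Start: joints at [68.761, 18.392, -4.016, 83.108, 1.295, 78.541, -3.26], TCP at [0.244, -0.602, 0.231] pointing down, gripper open.
Joint ranges: [-163.93, 163.93], [-17.29, 119.83], [-79.2, 71.16], [3.27, 140.29], [-89.18, 269.18], [5.43, 117.66], [-154.24, 154.24]. Speed limits (degrees/s): [147.25, 147.25, 180, 180, 180, 180, 180].

## Interface

Orientations are given as [roll, pitch, yaw] about the fixed x, y, z axes, in that order (R = Rz(yaw) Ry(pitch) Rx(roll)).
In Python, from cell import env, viewer gives the robot as it stands. The module is installed in compiled form; this text tells all that it offers.
- The arm moves only by the tool arm_command, never from a script. Its argument "series" is a list of rows, each a list of 2 entries, a list of its own where there are three numbers: the shift along the tool's x, y, z in mm, then the turn about the tool's z in rad. A call has exactly 5 rows; each row is the pose to reach, as a shift and turn from the pose commanded when the call began, along the tool's axes at that moment; what a row does not reach only later rows make up. A row lasts 1/10 s, in which the tool goes at most 50 mm and 8.59 degrees, less where a joint would pass 70% of its speed; a pose out of reach is approached as far as the arm can. A call with a gripper value outside its range is refused whole. "grip" is the gripper command: -1 is fully open, 1 is shut, values between are in proportion, set as the call begins (left out, the last holds). The fingers move at their own pace and stop on an object; "grip_force" is the grip in N (left out, the last holds). Time passes only in rows, so rows that repeat a pose let the fingers close, or fill a call up. It gives the time, the measured TCP pose, the force, the opening and the grip force at its end, in the units of the state.
- env.get_obs(): the state, without advancing time (a new reading comes with each control period).
- viewer.read_camera(name): name is "scene" or "top" or "wrist"; returns (picture, depth): 400x640x3 uint8, blue, green, red; 400x640 float32, m along the optical axis (not along the pixel's ray), 0 where there is no reading.
- viewer.calibration(name): a dict with "K" (3x3 intrinsics, pixels), "T" (4x4, takes a point from camera to world coordinates); the wrist camera has in their place "hand_eye" (4x4, takes a point from camera to tool coordinates, whose origin is the TCP and whose axes are the flange's). Camera axes: x right, y up, looking along -z (the intrinsics and any distortion apply to the point x, -y, -z); pixel columns grow to the right and rows downward; lengths in m; the calibration is good to about 2 mm. A picture is of the moment at which its call begins: read the wrist's pose just before it. calibration takes no time and is no camera call.
- env.sign_off(): hands the job in; it is judged then, once.
The state is a dict: "time_s": time; "qpos": joint angles; "joint_velocities": joint speeds; "effort": joint torques, N m; "tool_pos": TCP position; "tool_rot": TCP orientation; "force": force on the tool from outside, world axes, zero at the start; "wrist_torque": the same for the moment, N m; "grip_width": finger opening in m; "grasp_force": force on a finger pad.
Only numpy, scipy, OpenCV 4.12 (cv2) and the standard library are available. Lean on these libraries where they do the work, as an engineer would, in place of code of your own. Each camera call takes 0.05 s, during which the arm holds its last target. There are 200 camera calls.

## Task

Take the closed rectangular dish from the sloping steel stand, pinching lid and tray together, and turn it upside down without letting it come open. Lay it, still closed and lid side down, flat and square on the pile in the sloping rack, centred on the pile and against the rack's stop; the height of the pile is unknown, so bring the dish gently into touch before letting go, never drop it or push hard, and leave the other things on the bench alone.

Things in the scene. Friction and masses are not known exactly. Their poses are not given: they have to be found in the camera images.
- base: lower half of the dish: open white plastic tray, outside 121 x 79 mm (x by y), 18 mm deep, walls 2.5 mm, 42 to 84 g. Origin: centre of its underside; z points to its open rim, which the lid covers; x along its length. At the start it lies closed on the stand's slope, lid upward, x down the slope. Only gravity keeps the lid on.
- lid: loose clear plastic lid of the dish, outside 128 x 86 mm, 12 mm high: 3 mm plate and 9 mm skirt round the tray's rim with 1.5 mm play each side; 28 to 56 g. Origin: centre of the plane of the skirt's free edge; z points to the outside of the plate (12 mm off). Closed, its origin is 9 mm above the tray's along the tray's z; the closed dish is 21 mm thick.
- stand_bed: sloping bed of the steel stand (fixed). Origin: middle of the corner of bed and lower stop, 45 mm above the table; x points down the slope, y level across, z square off the bed. The slope is 50 degrees from level and runs down to the left (yaw 0.9 to 1.4 from +x). 60 mm wide, it reaches only 78 mm up from the stop, so the dish's upper 50 mm overhang free above and below. The stop rises 28 mm.
- rack: the aluminium stacking rack (fixed), left or right of the stand: foot 150 x 110 x 8 mm, post, bed, stop and a pile of two small closed dishes on a very stiff sliding plate (yields above 120 N). The height of the pile differs each time and is not measured: its top is parallel to the bed, 37 to 77 mm off it. Origin: centre of the foot's underside.
- rack_bed: bed of the rack. Origin: middle of the corner of bed and stop, 50 mm above the rack's origin; x points down the slope, y level across, z square off the bed. The slope is 50 degrees from level and runs down to the left (yaw 0.9 to 1.4 from +x). The pile covers x -83 to -3 mm, y -42 to 42 mm; the large dish's upper 45 mm overhang it free. The stop is two bars at y +-30 mm, 14 mm wide, 110 mm high off the bed, face at x = 0.
- wash_bottle: blue squeeze wash bottle, 64 mm wide, 180 mm tall with its bent spout; a bystander. Origin: centre of its underside
- beaker: steel beaker, 90 mm wide, 110 mm tall; a bystander. Origin: centre of its underside
- jar: white plastic screw jar, 60 mm wide, 70 mm tall; a bystander. Origin: centre of its underside
- weight: steel knobbed calibration weight, 44 mm wide, 66 mm tall; a bystander. Origin: centre of its underside
- spatula: steel spatula lying flat, 190 mm long; a bystander. Origin: on its axis, at the middle of the part nearest the table
- tip_box: grey closed box 120 x 80 x 60 mm; a bystander. Origin: centre of its underside
Not all that is in view belongs to the job. What is shaped like the lid but orange or pink is not meant.

How it is judged (in metres and radians):
On the way, in this order (a step that is already met when the one before it is completed fails the run):
1. the dish is held upside down in the air, closed, the fingers on both lid and tray (angle between base's own z axis and vertical above 2 rad and contact force between the fingers and lid above 1 N and contact force between the fingers and base above 1 N and z of lid in the frame of base between 0.006 and 0.0125 m and angle between the z axis of lid and the z axis of base, either way round below 0.06 rad and not (contact force between any of lid, base and rack above 0.1 N)), for 0.2 s.
2. still held and closed, the upside-down dish touches the pile or stop of the rack (angle between base's own z axis and vertical above 2 rad and contact force between the fingers and lid above 1 N and contact force between the fingers and base above 1 N and z of lid in the frame of base between 0.006 and 0.0125 m and angle between the z axis of lid and the z axis of base, either way round below 0.06 rad and contact force between any of lid, base and rack above 0.3 N), for 0.1 s.
At the end, for the whole second after the job is handed in: The dish lies at rest and released on the pile in the rack, upside down (lid below), closed (lid fully on the tray), flat on the pile to 0.08 rad and square to the rack to 0.12 rad, its lower end within 8 mm of the stop and its middle within 12 mm of the pile's centre line (z of lid in the frame of base between 0.006 and 0.0125 m and angle between the z axis of lid and the z axis of base, either way round below 0.06 rad and angle between base's own z axis and vertical between 2.17 and 2.37 rad and angle between the z axis of lid and the z axis of rack_bed, either way round below 0.08 rad and angle between the x axis of lid and the x axis of rack_bed, either way round below 0.12 rad and x of lid in the frame of rack_bed between -0.072 and -0.06 m and y of lid in the frame of rack_bed between -0.012 and 0.012 m and z of lid in the frame of rack_bed above 0.042 m and contact force between lid and rack above 0.1 N and contact force between the fingers and lid below 0.01 N and contact force between the fingers and base below 0.01 N and linear speed of each of base, lid below 0.02 m/s); the robot touches nothing.
It fails at once if the dish came open: the lid parted from the tray by more than 6 mm, or tilted on it (z of lid in the frame of base above 0.015 m or angle between the z axis of lid and the z axis of base, either way round above 0.12 rad).
It fails at once if the dish was dropped: it moved faster than 0.3 m/s with no finger on it (contact force between the fingers and lid below 0.01 N and contact force between the fingers and base below 0.01 N and linear speed of base above 0.3 m/s).
It fails at once if the dish was pushed against the rack with more than 70 N (contact force between lid and rack above 70 N).
It fails at once if a bystander was moved by more than 25 mm (distance of any of wash_bottle, beaker, jar, weight, spatula, tip_box from where it was at the start of the episode above 0.025 m).
It also fails if it takes over 58 s, if anything falls off the work surface, if the arm or the gripper's body presses on something with over 40 N, if the wrist force passes 120 N, or if a joint passes its speed limit or range.

## Working session

There is one attempt and no reset: what is moved stays moved. The work goes in short steps, Python scripts to look and compute and a tool call to move; the robot and the scene stay as the last step left them, time stands still between calls to the robot, and variables do not carry over. Pictures are saved under pics/ and viewed, at most 10 in all, crops included, and the job is handed in when it is done.

Besides the shell and the picture viewer there is one more tool, called after "Emit:" as name([rows], argument=value, ...), one row to a line, values as JSON. arm_command: Moves the arm, as the interface text tells. Its arguments: {"type":"object","properties":{"series":{"type":"array"},"grip":{"type":"number"},"grip_force":{"type":"number"}},"required":["series"]}

```bash
ls; mkdir -p pics; python3 - <<'E'
from cell import env, viewer
import numpy as np, cv2
o=env.get_obs(); print({k:np.round(v,4).tolist() for k,v in o.items()})
np.set_printoptions(precision=4,suppress=True)
for n in ("scene","top","wrist"):
    c=viewer.calibration(n); print(n,c)
    p,d=viewer.read_camera(n); np.savez(f"{n}0.npz",p=p,d=d); cv2.imwrite(f"pics/{n}0.png",p)
a=np.vstack([cv2.imread("pics/scene0.png")]); 
E
```

```text
pics
{'time_s': 0.0, 'qpos': [68.7599, 18.4395, -4.0148, 83.1767, 1.2951, 78.5398, -3.2598], 'joint_velocities': [0.0207, 0.0078, -0.0098, 0.0384, -0.0063, -0.0331, 0.0267], 'effort': [0.0002, -49.1286, -0.4038, -31.2529, -0.0639, 0.0438, 0.0002], 'tool_pos': [0.2437, -0.602, 0.2294], 'tool_rot': [-179.8893, 0.0062, 22.0494], 'force': [0.7211, -0.2192, -0.5043], 'wrist_torque': [-0.0325, 0.0006, 0.0076], 'grasp_force': 0.0, 'grip_width': 0.0872}
scene {'K': array([[405.7371,   0.    , 319.2288],
       [  0.    , 405.7371, 198.4993],
       [  0.    ,   0.    ,   1.    ]]), 'T': array([[ 0.3926, -0.6499,  0.6508,  1.2387],
       [ 0.9197,  0.2815, -0.2737, -0.2986],
       [-0.0053,  0.706 ,  0.7082,  0.8417],
       [ 0.    ,  0.    ,  0.    ,  1.    ]])}
top {'K': array([[479.5371,   0.    , 317.9478],
       [  0.    , 479.5371, 199.224 ],
       [  0.    ,   0.    ,   1.    ]]), 'T': array([[ 0.0062,  0.9986, -0.053 ,  0.4747],
       [-1.    ,  0.006 , -0.005 , -0.0161],
       [-0.0046,  0.0531,  0.9986,  1.54  ],
       [ 0.    ,  0.    ,  0.    ,  1.    ]])}
wrist {'K': array([[342.3279,   0.    , 315.0078],
       [  0.    , 342.3279, 198.979 ],
       [  0.    ,   0.    ,   1.    ]]), 'hand_eye': array([[ 0.0003,  0.9586,  0.2848,  0.0782],
       [ 1.    , -0.0004,  0.0003, -0.0009],
       [ 0.0004,  0.2848, -0.9586, -0.1546],
       [ 0.    ,  0.    ,  0.    ,  1.    ]])}
```

View pics/scene0.png

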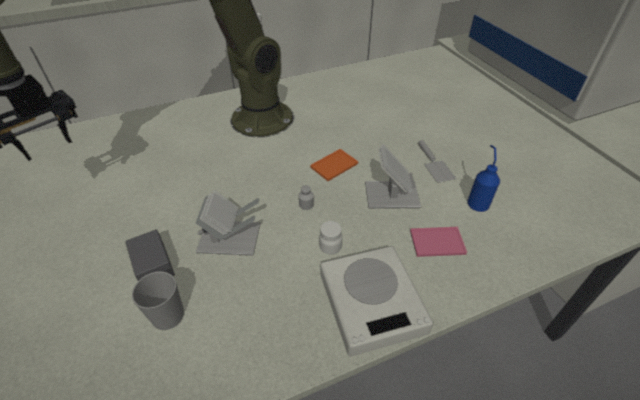

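View pics/top0.png

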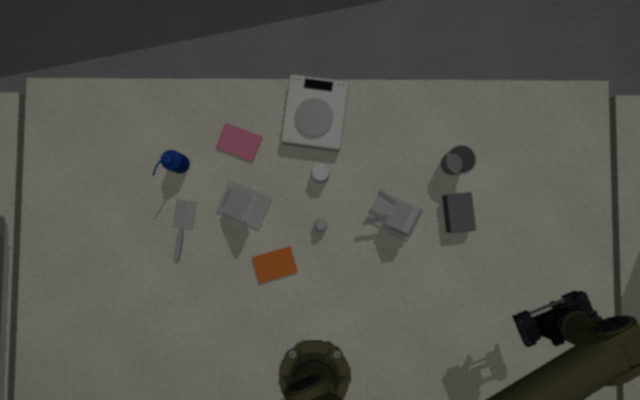

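Emit:
arm_command([
  [[24,-26,-24],0.1],
  [[48,-52,-48],0.2],
  [[72,-78,-72],0.3],
  [[96,-104,-96],0.4],
  [[120,-130,-120],0.5],
])

```text
time_s: 0.65
tool_pos: [0.3066, -0.4354, 0.3513]
tool_rot: [-180.0, 0.0, -6.8]
force: [1.1, -0.9, -0.2]
grip_width: 0.087
grasp_force: 0.0
```

```bash
cat > h.py <<'E'
from cell import env, viewer
import numpy as np, cv2
from scipy.spatial.transform import Rotation as Rt
np.set_printoptions(precision=4,suppress=True)
def cloud(n, save=None, T=None):
    o=env.get_obs(); p,d=viewer.read_camera(n); c=viewer.calibration(n)
    if n=="wrist":
        W=np.eye(4); W[:3,:3]=Rt.from_euler('xyz',o['tool_rot'],degrees=True).as_matrix(); W[:3,3]=o['tool_pos']; T=W@c['hand_eye']
    else: T=c['T']
    if save: cv2.imwrite(f"pics/{save}.png",p); np.savez(save,p=p,d=d,T=T)
    return p,d,pts(d,c['K'],T)
def pts(d,K,T):
    v,u=np.mgrid[:400,:640]
    P=np.stack([(u-K[0,2])/K[0,0]*d,-(v-K[1,2])/K[1,1]*d,-d],-1)
    return P@T[:3,:3].T+T[:3,3]
E
python3 - <<'E'
from h import *
o=env.get_obs(); print({k:np.round(v,3).tolist() for k,v in o.items()})
for n in ("top","scene"):
    z=np.load(n+"0.npz"); c=viewer.calibration(n); P=pts(z['d'],c['K'],c['T'])
    np.save(n+"P.npy",P)
    boxes={"top":{"stand":(205,165,285,240),"rack":(355,180,430,250),"bottle":(145,145,195,225),"box":(440,145,480,240),"jarw":(300,160,335,240)},
     "scene":{"stand":(355,140,425,215),"rack":(190,190,265,260)}}[n]
    for k,(a,b,cc,dd) in boxes.items():
        Q=P[b:dd,a:cc]; zz=Q[...,2]; m=(z['d'][b:dd,a:cc]>0)&(zz>0.015)
        q=Q[m]; print(n,k,m.sum(),q.min(0),q.max(0))
        if k in("stand","rack"):
            # dominant planes by RANSAC
            rng=np.random.default_rng(0); r=q.copy()
            for it in range(2):
                best=None
                for _ in range(400):
                    s=r[rng.choice(len(r),3,False)]; nn=np.cross(s[1]-s[0],s[2]-s[0]); L=np.linalg.norm(nn)
                    if L<1e-6: continue
                    nn/=L; inl=abs((r-s[0])@nn)<0.003
                    if best is None or inl.sum()>best.sum(): best=inl
                x=r[best]; cen=x.mean(0); nn=np.linalg.svd(x-cen)[2][2]; nn*=np.sign(nn[2])
                print("  plane n",nn,"tilt",np.degrees(np.arccos(nn[2])),"yaw",np.arctan2(nn[1],nn[0]),"cen",cen,len(x))
                e1=np.array([nn[0]*nn[2],nn[1]*nn[2],-(nn[0]**2+nn[1]**2)]);e1/=np.linalg.norm(e1);e2=np.cross(nn,e1)
                uv=np.c_[(x-cen)@e1,(x-cen)@e2]; print("  ext",np.percentile(uv,[1,99],axis=0).ravel())
                r=r[~best]
                if len(r)<50:break
E
```

```text
{'time_s': 0.65, 'qpos': [58.753, 2.55, -7.042, 88.008, 0.322, 89.479, -45.121], 'joint_velocities': [-18.357, -25.645, -11.8, 0.179, -2.385, 24.956, -86.213], 'effort': [2.234, -32.46, 0.943, -31.331, 0.071, -0.313, 1.607], 'tool_pos': [0.307, -0.435, 0.351], 'tool_rot': [-179.994, 0.019, -6.837], 'force': [1.085, -0.854, -0.174], 'wrist_torque': [0.004, 0.017, 0.015], 'grasp_force': 0.0, 'grip_width': 0.087}
top stand 851 [0.4786 0.1595 0.0152] [0.5994 0.3    0.1654]
  plane n [0.2839 0.7083 0.6463] tilt 49.73613530472823 yaw 1.1895585304784737 cen [0.5378 0.2333 0.1109] 639
  ext [-0.0645 -0.0417  0.0708  0.0423]
  plane n [-0.332  -0.8303  0.4476] tilt 63.411656255302674 yaw -1.9511911012468572 cen [0.5203 0.1893 0.148 ] 107
  ext [-0.0091 -0.0416  0.0101  0.0381]
top rack 1055 [ 0.4427 -0.3219  0.0152] [ 0.5761 -0.1571  0.1436]
  plane n [0.3482 0.6933 0.6309] tilt 50.885597980651994 yaw 1.1053467082758166 cen [ 0.5053 -0.2485  0.1107] 453
  ext [-0.0394 -0.0416  0.0453  0.0404]
  plane n [-0.3114 -0.6345  0.7075] tilt 44.97143142037247 yaw -2.0270796343381727 cen [ 0.4884 -0.28
[... 288 characters left out ...]
932 0.442  0.1582]
  plane n [0.3099 0.6941 0.6498] tilt 49.47580374534508 yaw 1.1508081835935464 cen [0.543  0.229  0.1102] 494
  ext [-0.0617 -0.0389  0.0692  0.0484]
  plane n [-0.727   0.6352  0.2607] tilt 74.88833411973377 yaw 2.4235059528460487 cen [0.569  0.2091 0.0898] 222
  ext [-0.0624 -0.0431  0.0724  0.0398]
scene rack 1690 [ 0.4443 -0.325   0.0152] [ 0.5774 -0.1583  0.1408]
  plane n [0.3456 0.6788 0.6479] tilt 49.615711541888075 yaw 1.0998326711276945 cen [ 0.5102 -0.2523  0.1092] 786
  ext [-0.0394 -0.0392  0.0445  0.0434]
  plane n [ 0.9133 -0.3977  0.0873] tilt 84.99390087147758 yaw -0.4107153458279364 cen [ 0.5391 -0.2776  0.0954] 376
  ext [-0.033  -0.0436  0.0415  0.0925]
```

Emit:
arm_command([
  [[15,-44,-16],0],
  [[30,-88,-32],0],
  [[45,-132,-48],0],
  [[60,-176,-64],0],
  [[75,-220,-80],0],
])

```text
time_s: 1.15
tool_pos: [0.4065, -0.225, 0.4311]
tool_rot: [180.0, -0.0, -6.6]
force: [1.6, -0.3, -0.5]
grip_width: 0.0872
grasp_force: 0.0
```

Emit:
arm_command([
  [[11,-47,0],0],
  [[22,-94,0],0],
  [[33,-141,0],0],
  [[44,-188,0],0],
  [[53,-235,0],0],
])

```text
time_s: 1.65
tool_pos: [0.486, 0.0022, 0.4305]
tool_rot: [180.0, -0.0, -6.6]
force: [1.8, -0.1, -0.2]
grip_width: 0.0869
grasp_force: 0.0
```

Emit:
arm_command([
  [[-13,-47,0],0],
  [[-26,-94,0],0],
  [[-39,-141,0],0],
  [[-52,-188,0],0],
  [[-67,-235,0],0],
])

```text
time_s: 2.15
tool_pos: [0.4456, 0.2431, 0.4305]
tool_rot: [180.0, -0.0, -6.7]
force: [0.4, 0.1, 0.2]
grip_width: 0.087
grasp_force: 0.0
```

Emit:
arm_command([
  [[-32,-37,0],0],
  [[-64,-74,0],0],
  [[-96,-111,0],0],
  [[-128,-148,0],0],
  [[-160,-183,0],0],
])

```text
time_s: 2.65
tool_pos: [0.3238, 0.4173, 0.4256]
tool_rot: [179.6, 0.4, -5.3]
force: [-1.1, 0.7, -0.8]
grip_width: 0.0872
grasp_force: 0.0
```

Emit:
arm_command([
  [[-18,-25,-25],0],
  [[-36,-50,-50],0],
  [[-54,-75,-75],0],
  [[-72,-102,-100],0],
  [[-72,-102,-100],0],
])

```text
time_s: 3.15
tool_pos: [0.3171, 0.4525, 0.454]
tool_rot: [178.8, 1.0, -6.8]
force: [1.3, 0.2, -0.8]
grip_width: 0.0869
grasp_force: 0.0
```

```bash
python3 -c "
from h import *
o=env.get_obs(); print({k:np.round(v,3).tolist() for k,v in o.items() if k in('qpos','tool_pos','tool_rot','force')})"
```

```text
{'qpos': [-59.278, 7.092, 2.05, 71.586, -0.611, 102.797, -154.158], 'tool_pos': [0.317, 0.452, 0.454], 'tool_rot': [178.827, 0.953, -6.799], 'force': [1.279, 0.204, -0.766]}
```

Emit:
arm_command([
  [[0,0,-40],-0.15],
  [[0,0,-80],-0.3],
  [[0,0,-120],-0.45],
  [[0,0,-160],-0.6],
  [[0,0,-200],-0.75],
])

```text
time_s: 3.65
tool_pos: [0.3166, 0.4487, 0.6011]
tool_rot: [-179.2, -1.7, 36.2]
force: [-1.0, -1.1, 0.4]
grip_width: 0.0872
grasp_force: 0.0
```

Emit:
arm_command([
  [[0,0,-40],-0.15],
  [[0,0,-80],-0.3],
  [[0,0,-120],-0.45],
  [[0,0,-160],-0.6],
  [[0,0,-200],-0.75],
])

```text
time_s: 4.15
tool_pos: [0.305, 0.4336, 0.6382]
tool_rot: [178.1, -5.6, 77.6]
force: [0.6, 0.2, -0.9]
grip_width: 0.0872
grasp_force: 0.0
```

```bash
python3 -c "
from h import *
o=env.get_obs(); print({k:np.round(v,3).tolist() for k,v in o.items() if k in('qpos','tool_pos','tool_rot','force')})"
```

```text
{'qpos': [-74.535, 7.867, 21.558, 49.08, -3.907, 117.607, -67.844], 'tool_pos': [0.305, 0.434, 0.638], 'tool_rot': [178.098, -5.644, 77.552], 'force': [0.635, 0.166, -0.941]}
```

Emit:
arm_command([
  [[0,0,-40],0],
  [[0,0,-80],0],
  [[0,0,-120],0],
  [[0,0,-160],0],
  [[0,0,-200],0],
])

```text
time_s: 4.65
tool_pos: [0.292, 0.4143, 0.6713]
tool_rot: [176.8, -9.1, 77.4]
force: [1.0, 0.2, 0.4]
grip_width: 0.0872
grasp_force: 0.0
```

Emit:
arm_command([
  [[0,0,-40],0],
  [[0,0,-80],0],
  [[0,0,-120],0],
  [[0,0,-160],0],
  [[0,0,-200],0],
])

```text
time_s: 5.15
tool_pos: [0.2793, 0.3956, 0.7024]
tool_rot: [175.5, -12.5, 77.7]
force: [-0.1, 0.8, -0.2]
grip_width: 0.0869
grasp_force: 0.0
```

```bash
cat > s.py <<'E'
from h import *
o=env.get_obs(); print({k:np.round(v,3).tolist() for k,v in o.items() if k in('qpos','tool_pos','tool_rot','force')})
R=Rt.from_euler('xyz',o['tool_rot'],degrees=True).as_matrix(); z=R[:,2]
print("R",R,"tilt",np.degrees(np.arccos(-z[2])),"az",np.degrees(np.arctan2(z[1],z[0])))
E
python3 s.py
```

```text
{'qpos': [-103.833, 0.334, 47.032, 48.847, -0.456, 117.614, -69.925], 'tool_pos': [0.279, 0.396, 0.702], 'tool_rot': [175.453, -12.523, 77.663], 'force': [-0.07, 0.761, -0.249]}
R [[ 0.2086  0.9702  0.1236]
 [ 0.9537 -0.2298  0.1942]
 [ 0.2168  0.0774 -0.9731]] tilt 13.31072653244862 az 57.52298623633078
```

Emit:
arm_command([
  [[10,-30,-35],0],
  [[20,-60,-70],0],
  [[30,-90,-105],0],
  [[40,-120,-140],0],
  [[50,-150,-175],0],
])

```text
time_s: 5.65
tool_pos: [0.185, 0.4262, 0.7254]
tool_rot: [175.0, -15.6, 77.9]
force: [-0.7, 0.8, -0.9]
grip_width: 0.0871
grasp_force: 0.0
```

Emit:
arm_command([
  [[10,-30,-35],0],
  [[20,-60,-70],0],
  [[30,-90,-105],0],
  [[40,-120,-140],0],
  [[50,-150,-175],0],
])

```text
time_s: 6.15
tool_pos: [0.1124, 0.433, 0.7477]
tool_rot: [174.7, -18.6, 78.1]
force: [-0.4, -0.7, 0.1]
grip_width: 0.0873
grasp_force: 0.0
```

```bash
python3 s.py
```

```text
{'qpos': [-6.457, -2.761, -70.056, 44.595, 2.592, 117.637, -88.133], 'tool_pos': [0.112, 0.433, 0.748], 'tool_rot': [174.741, -18.607, 78.066], 'force': [-0.387, -0.673, 0.145]}
R [[ 0.196   0.9682  0.1554]
 [ 0.9272 -0.2345  0.2919]
 [ 0.3191  0.0869 -0.9437]] tilt 19.310839539702716 az 61.97589754315033
```

Emit:
arm_command([
  [[13,3,-38],0],
  [[26,6,-76],0],
  [[39,9,-114],0],
  [[52,12,-152],0],
  [[65,15,-190],0],
])

```text
time_s: 6.65
tool_pos: [0.1189, 0.4335, 0.7742]
tool_rot: [174.3, -21.8, 78.3]
force: [-1.2, 0.2, -0.6]
grip_width: 0.087
grasp_force: 0.0
```

Emit:
arm_command([
  [[13,3,-38],0],
  [[26,6,-76],0],
  [[39,9,-114],0],
  [[52,12,-152],0],
  [[65,15,-190],0],
])

```text
time_s: 7.15
tool_pos: [0.1179, 0.4299, 0.8008]
tool_rot: [173.7, -25.0, 79.1]
force: [0.4, 0.1, 1.1]
grip_width: 0.0869
grasp_force: 0.0
```

Emit:
arm_command([
  [[15,3,-36],0],
  [[30,6,-72],0],
  [[45,9,-108],0],
  [[60,12,-144],0],
  [[75,15,-180],0],
])

```text
time_s: 7.65
tool_pos: [0.1201, 0.4232, 0.8281]
tool_rot: [173.2, -28.3, 79.5]
force: [0.0, -0.2, 0.4]
grip_width: 0.0869
grasp_force: 0.0
```

```bash
python3 s.py
```

```text
{'qpos': [19.072, -6.858, -79.141, 34.116, -9.531, 117.61, -80.636], 'tool_pos': [0.12, 0.423, 0.828], 'tool_rot': [173.151, -28.279, 79.479], 'force': [0.034, -0.17, 0.372]}
R [[ 0.1608  0.9659  0.2031]
 [ 0.8658 -0.2368  0.4407]
 [ 0.4738  0.105  -0.8744]] tilt 29.030133922848627 az 65.25339703176739
```

Emit:
arm_command([
  [[18,4,-35],0],
  [[36,8,-70],0],
  [[54,12,-105],0],
  [[72,16,-140],0],
  [[90,20,-175],0],
])

```text
time_s: 8.15
tool_pos: [0.1227, 0.4138, 0.8555]
tool_rot: [172.5, -31.6, 80.0]
force: [0.3, -0.0, 1.1]
grip_width: 0.0873
grasp_force: 0.0
```

Emit:
arm_command([
  [[20,4,-33],0],
  [[40,8,-66],0],
  [[60,12,-99],0],
  [[80,16,-132],0],
  [[100,20,-165],0],
])

```text
time_s: 8.65
tool_pos: [0.1235, 0.403, 0.8824]
tool_rot: [171.8, -34.9, 80.6]
force: [-0.4, 0.7, 1.1]
grip_width: 0.0871
grasp_force: 0.0
```

```bash
python3 s.py
```

```text
{'qpos': [14.111, -4.211, -79.138, 27.234, -4.759, 117.605, -81.89], 'tool_pos': [0.123, 0.403, 0.882], 'tool_rot': [171.793, -34.946, 80.606], 'force': [-0.401, 0.654, 1.149]}
R [[ 0.1338  0.9631  0.2334]
 [ 0.8087 -0.2422  0.536 ]
 [ 0.5728  0.117  -0.8113]] tilt 35.776756123715906 az 66.47392700098845
```

Emit:
arm_command([
  [[22,5,-32],0],
  [[44,10,-64],0],
  [[66,15,-96],0],
  [[88,20,-128],0],
  [[110,25,-160],0],
])

```text
time_s: 9.15
tool_pos: [0.1263, 0.3917, 0.9075]
tool_rot: [170.9, -38.1, 81.2]
force: [-0.5, -0.6, -0.1]
grip_width: 0.0872
grasp_force: 0.0
```

```bash
python3 s.py
```

```text
{'qpos': [14.306, -3.66, -79.141, 23.894, -4.482, 117.606, -81.559], 'tool_pos': [0.126, 0.392, 0.907], 'tool_rot': [170.948, -38.131, 81.154], 'force': [-0.52, -0.573, -0.108]}
R [[ 0.121   0.9609  0.2492]
 [ 0.7772 -0.2479  0.5783]
 [ 0.6175  0.1238 -0.7768]] tilt 39.030712808532506 az 66.68594256664353
```

Emit:
arm_command([
  [[22,5,-32],0],
  [[40,9,-58],0],
  [[40,9,-58],0],
  [[40,9,-58],0],
  [[40,9,-58],0],
])

```text
time_s: 9.65
tool_pos: [0.1252, 0.382, 0.9298]
tool_rot: [170.1, -41.1, 81.7]
force: [0.6, 0.1, 0.0]
grip_width: 0.0869
grasp_force: 0.0
```

```bash
python3 s.py; cat > fk.py <<'E'
from h import *
from scipy.optimize import least_squares
D=[([68.7599,18.4395,-4.0148,83.1767,1.2951,78.5398,-3.2598],[0.2437,-0.602,0.2294],[-179.8893,0.0062,22.0494]),
([58.753,2.55,-7.042,88.008,0.322,89.479,-45.121],[0.307,-0.435,0.351],[-179.994,0.019,-6.837]),
([-59.278,7.092,2.05,71.586,-0.611,102.797,-154.158],[0.317,0.452,0.454],[178.827,0.953,-6.799]),
([-74.535,7.867,21.558,49.08,-3.907,117.607,-67.844],[0.305,0.434,0.638],[178.098,-5.644,77.552]),
([-103.833,0.334,47.032,48.847,-0.456,117.614,-69.925],[0.279,0.396,0.702],[175.453,-12.523,77.663]),
([-6.457,-2.761,-70.056,44.595,2.592,117.637,-88.133],[0.112,0.433,0.748],[174.741,-18.607,78.066]),
([19.072,-6.858,-79.141,34.116,-9.531,117.61,-80.636],[0.12,0.423,0.828],[173.151,-28.279,79.479]),
([14.306,-3.66,-79.141,23.894,-4.482,117.606,-81.559],[0.126,0.392,0.907],[170.948,-38.131,81.154])]
E_=lambda a,x:Rt.from_euler(a,x,degrees=True).as_matrix()
def fk(q,L,s=(-1,-1,-1)):
    # L: d1,d3,d5,d7,a3(elbow x off),a6(wrist x off), q7 offset, a1
    R=E_('z',-q[0]); p=np.array([0,0,L[0]])+R@[L[7],0,0]
    R=R@E_('y',q[1])@E_('z',s[0]*q[2]); p=p+R@[L[4],0,L[1]]
    R=R@E_('y',q[3]); p=p+R@[-L[4],0,0]
    R=R@E_('z',s[1]*q[4]); p=p+R@[0,0,L[2]]
    R=R@E_('y',q[5]); p=p+R@[L[5],0,0]
    R=R@E_('z',s[2]*q[6]+L[6]); p=p+R@[0,0,L[3]]
    return p,R
def res(L,s):
    r=[]
    for q,p,e in D:
        P,R=fk(q,L,s); r+=list((P-p)*1); r+=list((R-E_('xyz',e)).ravel()*.3)
    return np.array(r)
if __name__=="__main__":
    import itertools
    B=[]
    for s in itertools.product((1,-1),repeat=3):
        for o in (0,90,180,270):
            f=least_squares(res,[.35,.4,.4,.25,0,0,o,0],args=(s,)); B.append((f.cost,s,f.x))
    B.sort(key=lambda t:t[0])
    for b in B[:3]: print(b)
    print(np.abs(res(B[0][2],B[0][1])).reshape(-1,12).max(1)); np.savez("L.npz",L=B[0][2],s=B[0][1])
E
python3 fk.py
```

```text
{'qpos': [18.555, -4.071, -79.146, 20.802, -8.082, 117.606, -80.596], 'tool_pos': [0.125, 0.382, 0.93], 'tool_rot': [170.07, -41.053, 81.748], 'force': [0.599, 0.066, 0.026]}
R [[ 0.1082  0.9586  0.2635]
 [ 0.7463 -0.2535  0.6155]
 [ 0.6568  0.13   -0.7428]] tilt 42.02858137795855 az 66.82179267630227
(np.float64(0.001950031611616498), (-1, -1, -1), array([ 0.2492,  0.4367,  0.5134,  0.3227, -0.009 , -0.0073, 90.0002,
        0.0061]))
(np.float64(0.0019500316116164986), (-1, -1, -1), array([ 0.2492,  0.4367,  0.5134,  0.3227, -0.009 , -0.0073, 90.0002,
        0.0061]))
(np.float64(0.0019500316116165006), (-1, -1, -1), array([ 0.2492,  0.4367,  0.5134,  0.3227, -0.009 , -0.0073, 90.0002,
        0.0061]))
[0.0222 0.0232 0.0203 0.0231 0.0278 0.0123 0.0049 0.0055]
```

```bash
cat > ik.py <<'E'
from h import *
import fk as F
from scipy.optimize import least_squares
F.D.append(([18.555,-4.071,-79.146,20.802,-8.082,117.606,-80.596],[0.125,0.382,0.93],[170.07,-41.053,81.748]))
s=(-1,-1,-1)
def fk2(q,M):
    E=F.E_; a=M
    R=E('z',-q[0]); p=np.array([0,0,a[0]])+R@a[1:4]
    R=R@E('y',q[1]); p=p+R@[0,a[4],0]; R=R@E('z',-q[2]); p=p+R@a[5:8]
    R=R@E('y',q[3]); p=p+R@[a[8],a[9],0]; R=R@E('z',-q[4]); p=p+R@[0,0,a[10]]
    R=R@E('y',q[5]); p=p+R@[a[11],a[12],0]; R=R@E('z',-q[6]+90); p=p+R@[a[13],a[14],a[15]]
    return p,R
def r(M):
    o=[]
    for q,p,e in F.D: o+=list(fk2(q,M)[0]-p)
    return np.r_[o,np.array(M-M0)*.003]
M0=np.array([.25,0,0,0,0,0,0,.44,0,0,.51,0,0,0,0,.32])
M=least_squares(r,M0).x
print(M, "res",np.abs(r(M)[:-16]).reshape(-1,3).max(1))
print("Rres",[round(np.abs(fk2(q,M)[1]-F.E_('xyz',e)).max(),4) for q,p,e in F.D])
lo=np.array([-163.93,-17.29,-79.2,3.27,-89.18,5.43,-154.24])+3; hi=np.array([163.93,119.83,71.16,140.29,269.18,117.66,154.24])-3
def ik(p,R,n=30,seed=0):
    g=np.random.default_rng(seed); S=[]
    for _ in range(n):
        f=least_squares(lambda q:np.r_[(fk2(q,M)[0]-p)*3,(fk2(q,M)[1]-R).ravel()],g.uniform(lo,hi),bounds=(lo,hi),x_scale=30)
        if f.cost<1e-5: S.append(f.x)
    return np.array(S)
if __name__=="__main__":
    z=Rt.from_euler('xyz',[170.07,-41.053,81.748],degrees=True).as_matrix()[:,2]
    for nm,C,yaw,a,b in(("stand",[.539,.234,.108],1.17,-.037,-.0105),("rack",[.5075,-.248,.108],1.102,-.060,.0105)):
        d=np.array([np.cos(yaw)*.6428,np.sin(yaw)*.6428,-.766]); n=np.array([np.cos(yaw)*.766,np.sin(yaw)*.766,.6428])
        T=np.array(C)+a*d+b*n; print(nm,T)
        for sg in(1,-1):
            y=sg*n; y=y-z*(y@z); y/=np.linalg.norm(y); R=np.c_[np.cross(y,z),y,z]
            for up in(0,.15):
                S=ik(T+[0,0,up],R); print(sg,up,len(S)); 
                if len(S): S=S[np.argsort(S[:,2])]; print(np.round(S[::max(1,len(S)//5)]).astype(int))
E
python3 ik.py
```

```text
[ 0.2495  0.0001 -0.0079 -0.0005 -0.0079 -0.0001 -0.0052  0.4685  0.0003
 -0.0052  0.513   0.0003 -0.0002  0.0002  0.0001  0.3607] res [0.0003 0.0003 0.0003 0.0001 0.0003 0.0004 0.0002 0.0004 0.0003]
Rres [np.float64(0.0), np.float64(0.0), np.float64(0.0), np.float64(0.0), np.float64(0.0), np.float64(0.0), np.float64(0.0), np.float64(0.0), np.float64(0.0)]
stand [0.5266 0.2047 0.1296]
1 0 18
[[ 70  17 -76 123 -35  38  89]
 [ 70  17 -76 123 -35  38  89]
 [ 70  17 -76 123 -35  38  90]
 [ 15   4 -16 124 -55  47 103]
 [-26   3  26 126 -58  48 105]
 [-59   4  60 126 -60  51 107]]
1 0.15 16
[[ 78 -14 -69 114 -58  71  96]
 [ 71 -11 -64 114 -55  68  94]
 [  9  -6  -9 115 -46  61  86]
 [-34  -9  30 116 -39  57  81]
 [-50 -12  44 117 -35  55  78]
 [-57 -14  50 117 -31  54  76]]
-1 0 15
[[ 70  17 -76 123 -35  38 -91]
 [ 66  14 -71 123 -40  40 -87]
 [ 31   5 -33 124 -53  46 -78]
 [ -8   3   7 125 -56  48 -76]
 [-43   3  43 126 -58  49 -74]]
-1 0.15 15
[[ 77 -14 -69 114 -58  71 -84]
 [ 69 -11 -63 114 -55  67 -87]
 [ 59  -9 -55 114 -52  65 -89]
 [ -3  -7   1 116 -45  60 -95]
 [-27  -8  24 116 -41  58 -97]]
rack [ 0.4937 -0.2752  0.1607]
1 0 15
[[100  50 -76  93   6  76  91]
 [ 97  43 -68  93  -2  76  97]
 [ 75  28 -34  94 -25  79 115]
 [ 32  25  21  96 -44  88 130]
 [ 22  27  34  96 -48  91 133]]
1 0.15 15
[[100  38 -76  84  -6  88  91]
 [ 92  28 -59  84 -18  89 100]
 [ 61  18 -15  86 -34  95 112]
 [ 20  20  37  87 -46 102 122]
 [ 11  22  49  88 -50 105 125]]
-1 0 15
[[ 99  49 -75  93   5  76 -88]
 [ 87  33 -51  94 -15  77 -72]
 [ 67  26 -23  95 -29  80 -61]
 [ 29  25  25  96 -45  89 -49]
 [ 25  26  30  96 -47  90 -48]]
-1 0.15 15
[[ 99  37 -75  84  -7  88 -89]
 [ 84  23 -46  85 -24  91 -75]
 [ 73  20 -31  85 -29  93 -71]
 [ 32  18  21  87 -42  99 -61]
 [ 18  20  39  87 -47 102 -57]]
```

Emit:
arm_command([
  [[-27,19,34],-0.15],
  [[-54,38,68],-0.3],
  [[-80,56,101],-0.45],
  [[-106,75,134],-0.6],
  [[-133,94,168],-0.75],
])

```text
time_s: 10.15
tool_pos: [0.1677, 0.3895, 0.8376]
tool_rot: [155.7, -33.1, 103.7]
force: [-0.1, 1.0, 0.2]
grip_width: 0.0869
grasp_force: 0.0
```

```bash
cat >> s.py <<'E'
import sys
if len(sys.argv)>1:
    # usage: s.py stand|rack retreat_mm [up_mm]: shift in tool axes and turn to the goal
    nm=sys.argv[1]; back=float(sys.argv[2])/1e3; up=float(sys.argv[3])/1e3 if len(sys.argv)>3 else 0
    C,yaw,a,b,sg={"stand":([.539,.234,.108],1.17,-.037,-.0105,1),"rack":([.5075,-.248,.108],1.102,-.060,.0105,-1)}[nm]
    d=np.array([np.cos(yaw)*.6428,np.sin(yaw)*.6428,-.766]); n=np.array([np.cos(yaw)*.766,np.sin(yaw)*.766,.6428])
    G=np.array(C)+a*d+b*n-back*z+[0,0,up]; y=sg*n
    print("goal",G,"shift mm",R.T@(G-o['tool_pos'])*1e3,"turn",np.arctan2(-(y@R[:,0]),y@R[:,1]),"z.n",z@n)
E
python3 s.py stand 120 100
```

```text
{'qpos': [-23.371, -16.013, -24.571, 50.561, -16.402, 103.561, -52.847], 'tool_pos': [0.168, 0.389, 0.838], 'tool_rot': [155.693, -33.067, 103.659], 'force': [-0.109, 1.01, 0.196]}
R [[-0.1979  0.9386  0.2826]
 [ 0.8143 -0.003   0.5804]
 [ 0.5456  0.345  -0.7637]] tilt 40.204614949898655 az 64.04072269682335
goal [0.4927 0.135  0.3212] shift mm [-553.2097  127.6431  338.5001] turn -1.0470470831840983 z.n 0.0028574976758893537
```

Emit:
arm_command([
  [[-33,8,20],-0.1],
  [[-66,16,40],-0.2],
  [[-99,24,60],-0.3],
  [[-132,32,80],-0.4],
  [[-165,38,100],-0.5],
])

```text
time_s: 10.65
tool_pos: [0.2618, 0.3815, 0.7527]
tool_rot: [148.6, -22.3, 121.2]
force: [2.3, -1.9, 0.7]
grip_width: 0.0868
grasp_force: 0.0
```

```bash
python3 s.py stand 120 100
```

```text
{'qpos': [-35.544, -17.134, -10.191, 65.212, -13.229, 94.719, -26.879], 'tool_pos': [0.262, 0.382, 0.753], 'tool_rot': [148.632, -22.253, 121.225], 'force': [2.264, -1.897, 0.72]}
R [[-0.4798  0.8323  0.2775]
 [ 0.7914  0.2741  0.5464]
 [ 0.3787  0.4818 -0.7902]] tilt 37.79119513705217 az 63.073126297675444
goal [0.4933 0.1391 0.3244] shift mm [-465.0402  -80.0818  270.2212] turn -0.7191955431458945 z.n -0.039700730997218193
```

Emit:
arm_command([
  [[-34,17,19],-0.05],
  [[-68,34,38],-0.1],
  [[-102,51,57],-0.15],
  [[-136,68,76],-0.2],
  [[-170,85,95],-0.2],
])

```text
time_s: 11.15
tool_pos: [0.4304, 0.3345, 0.6569]
tool_rot: [145.0, -16.4, 133.4]
force: [-0.3, 0.3, -0.3]
grip_width: 0.0872
grasp_force: 0.0
```

```bash
python3 s.py stand 120 100
```

```text
{'qpos': [-39.934, -12.631, 10.369, 75.172, -19.252, 85.333, 5.074], 'tool_pos': [0.43, 0.335, 0.657], 'tool_rot': [144.982, -16.407, 133.419], 'force': [-0.28, 0.331, -0.312]}
R [[-0.6593  0.7063  0.2578]
 [ 0.6968  0.4452  0.5624]
 [ 0.2825  0.5505 -0.7856]] tilt 38.221898830493984 az 65.37366714261731
goal [0.4956 0.1372 0.3239] shift mm [-274.5674 -225.0692  167.4942] turn -0.4963198994952539 z.n -0.03126544015724633
```

Emit:
arm_command([
  [[-28,-22,17],-0.05],
  [[-55,-45,34],-0.1],
  [[-82,-67,50],-0.15],
  [[-110,-90,67],-0.2],
  [[-137,-112,84],-0.25],
])

```text
time_s: 11.65
tool_pos: [0.4614, 0.2378, 0.4912]
tool_rot: [142.4, -7.8, 145.4]
force: [0.3, -0.5, 0.6]
grip_width: 0.0867
grasp_force: 0.0
```

Emit:
arm_command([
  [[-21,-28,17],-0.05],
  [[-42,-57,34],-0.1],
  [[-63,-85,50],-0.15],
  [[-84,-114,67],-0.2],
  [[-105,-142,84],-0.25],
], grip=-0.05)

```text
time_s: 12.15
tool_pos: [0.4945, 0.1386, 0.3237]
tool_rot: [141.8, 0.9, 156.6]
force: [0.7, 0.3, 0.9]
grip_width: 0.0547
grasp_force: 0.0
```

```bash
python3 - <<'E'
from h import *
p,d,P=cloud("wrist","w1")
E
python3 s.py stand 120 100
```

```text
{'qpos': [-8.288, -12.623, 12.068, 114.037, -35.426, 67.711, 81.165], 'tool_pos': [0.494, 0.135, 0.317], 'tool_rot': [142.173, 0.633, 156.427], 'force': [-1.131, -2.201, -4.687]}
R [[-0.9165  0.3097  0.2533]
 [ 0.3999  0.7267  0.5586]
 [-0.011   0.6132 -0.7898]] tilt 37.831862704003115 az 65.61167636670162
goal [0.4962 0.1377 0.3244] shift mm [-1.2603  7.8448 -3.7217] turn -0.0010462409443092791 z.n -0.03801432415372633
```

View pics/w1.png

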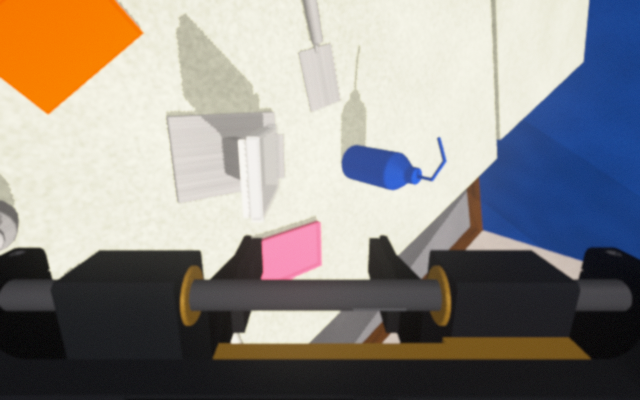

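```bash
python3 - <<'E'
from h import *
f=np.load("w1.npz"); K=viewer.calibration("wrist")['K']; P=pts(f['d'],K,f['T'])
cv2.imwrite("pics/w1c.png",cv2.resize(f['p'][95:235,150:340],None,fx=4,fy=4))
yaw=1.17; d=np.array([np.cos(yaw)*.6428,np.sin(yaw)*.6428,-.766]); n=np.array([np.cos(yaw)*.766,np.sin(yaw)*.766,.6428]); e=np.cross(n,d)
Q=(P-np.array([.539,.234,.108]))@np.c_[d,e,n]*1e3
for r in range(105,225,8): print(r,[ (c,*np.round(Q[r,c]).astype(int)) for c in range(236,284,6) if f['d'][r,c]>0 and abs(Q[r,c]).max()<100])
m=(f['d']>0)&(abs(Q[...,0])<75)&(abs(Q[...,1])<50)&(Q[...,2]>-28)&(Q[...,2]<8)
q=Q[m]; print(m.sum()); print(np.percentile(q,[1,5,50,95,99],axis=0))
h=q[q[:,0]<-55]; print("end face",len(h),np.percentile(h,[2,50,98],axis=0)) if len(h) else 0
E
```

```text
105 [(236, np.int64(92), np.int64(66), np.int64(-59)), (242, np.int64(96), np.int64(66), np.int64(-51))]
113 [(236, np.int64(83), np.int64(56), np.int64(-57)), (242, np.int64(86), np.int64(56), np.int64(-50)), (248, np.int64(95), np.int64(56), np.int64(-43)), (254, np.int64(98), np.int64(56), np.int64(-36))]
121 [(236, np.int64(81), np.int64(46), np.int64(-57)), (242, np.int64(87), np.int64(46), np.int64(-51)), (248, np.int64(93), np.int64(45), np.int64(-44))]
129 [(236, np.int64(81), np.int64(36), np.int64(-58)), (242, np.int64(87), np.int64(35), np.int64(-51)), (248, np.int64(93), np.int64(34), np.int64(-44)), (254, np.int64(98), np.int64(34), np.int64(-37)), (260, np.int64(-5), np.int64(45), np.int64(-9)), (266, np.int64(-6), np.int64(45), np.int64(-2)), (272, np.int64(14), np.int64(43), np.int64(1))]
137 [(236, np.int64(63), np.int64(27), np.int64(-54)), (242, np.int64(-46), np.int64(41), np.int64(-20)), (248, np.int64(-63), np.int64(44), np.int64(-10)), (254, np.int64(-62), np.int64(44), np.int64(-4)), (260, np.int64(-60), np.int64(43), np.int64(1)), (266, np.int64(-27), np.int6
[... 3319 characters left out ...]
nt64(-81), np.int64(-58)), (248, np.int64(-59), np.int64(-30), np.int64(-15)), (254, np.int64(-63), np.int64(-28), np.int64(-8)), (260, np.int64(-64), np.int64(-28), np.int64(-1)), (266, np.int64(-47), np.int64(-33), np.int64(2))]
217 [(236, np.int64(84), np.int64(-93), np.int64(-67)), (248, np.int64(96), np.int64(-97), np.int64(-52)), (254, np.int64(-63), np.int64(-37), np.int64(-8)), (260, np.int64(-61), np.int64(-37), np.int64(-2))]
3465
[[-64.5052 -39.7818 -19.3826]
 [-63.9714 -34.8979 -17.8163]
 [-58.637    6.566   -0.0747]
 [ 64.3436  43.9544   2.7468]
 [ 65.7109  45.2251   7.0054]]
end face 1835 [[-64.4979 -38.4165 -19.2452]
 [-62.4375   4.7002  -7.6763]
 [-57.0799  43.6726   1.3345]]
```

View pics/w1c.png

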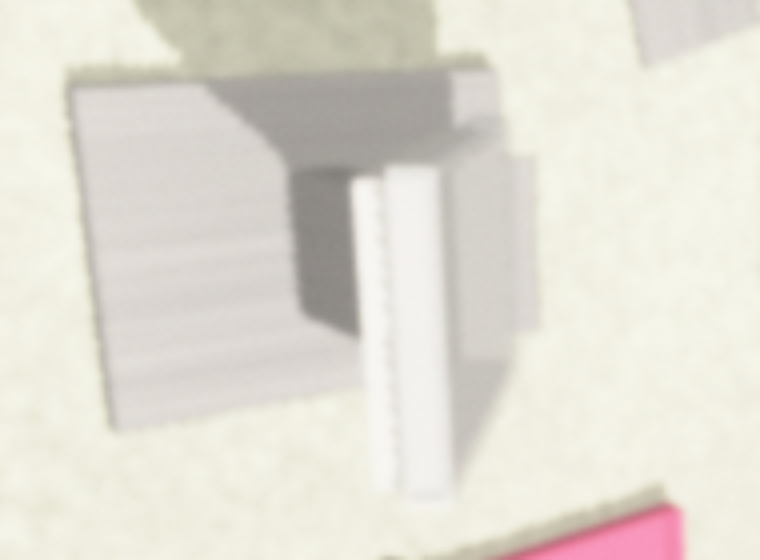

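```bash
sed -i 's/\[.539,.234,.108\]/[.5366,.2359,.1085]/' s.py; python3 s.py stand 60 0
```

```text
{'qpos': [-8.288, -12.623, 12.068, 114.037, -35.426, 67.711, 81.165], 'tool_pos': [0.494, 0.135, 0.317], 'tool_rot': [142.173, 0.633, 156.427], 'force': [-1.131, -2.201, -4.687]}
R [[-0.9165  0.3097  0.2533]
 [ 0.3999  0.7267  0.5586]
 [-0.011   0.6132 -0.7898]] tilt 37.831862704003115 az 65.61167636670162
goal [0.509  0.1731 0.1775] shift mm [  2.7981 -52.5358 135.3183] turn -0.0010462409443092791 z.n -0.03801432415372633
```

Emit:
arm_command([
  [[1,-16,34],0],
  [[2,-32,68],0],
  [[3,-48,102],0],
  [[4,-60,137],0],
  [[4,-60,137],0],
])

```text
time_s: 12.7
tool_pos: [0.5042, 0.1764, 0.1754]
tool_rot: [142.0, 0.4, 156.7]
force: [0.0, 0.4, -1.4]
grip_width: 0.0457
grasp_force: 0.0
```

Emit:
arm_command([
  [[0,0,0],0],
  [[0,0,0],0],
  [[0,0,0],0],
  [[0,0,0],0],
  [[0,0,0],0],
])

```text
time_s: 13.2
tool_pos: [0.5091, 0.1747, 0.1825]
tool_rot: [141.7, 1.0, 156.5]
force: [0.5, -0.4, -0.9]
grip_width: 0.0459
grasp_force: 0.0
```

```bash
python3 s.py stand 0 0
```

```text
{'qpos': [-11.143, -4.457, 11.05, 123.55, -44.295, 52.077, 92.242], 'tool_pos': [0.509, 0.175, 0.183], 'tool_rot': [141.667, 0.998, 156.47], 'force': [0.455, -0.419, -0.93]}
R [[-0.9167  0.3033  0.2602]
 [ 0.3992  0.7235  0.5632]
 [-0.0174  0.6201 -0.7843]] tilt 38.34435743500524 az 65.20733319532053
goal [0.5242 0.2066 0.1301] shift mm [-0.1903 -4.8132 63.0346] turn 0.003632413733382224 z.n -0.029171716963493906
```

Emit:
arm_command([
  [[0,-4,12],0],
  [[0,-5,25],0],
  [[0,-5,38],0],
  [[0,-5,51],0],
  [[0,-5,63],0],
])

```text
time_s: 13.7
tool_pos: [0.5231, 0.2077, 0.1273]
tool_rot: [141.8, 0.8, 156.5]
force: [-0.1, 0.5, 0.7]
grip_width: 0.0457
grasp_force: 0.0
```

Emit:
arm_command([
  [[0,0,0],0],
  [[0,0,0],0],
  [[0,0,0],0],
  [[0,0,0],0],
  [[0,0,0],0],
])

```text
time_s: 14.2
tool_pos: [0.5236, 0.2065, 0.1294]
tool_rot: [141.7, 1.0, 156.5]
force: [0.4, -0.2, 0.1]
grip_width: 0.0455
grasp_force: 0.0
```

```bash
python3 s.py stand 0 0; python3 - <<'E'
from h import *
p,d,P=cloud("wrist","w2"); cv2.imwrite("pics/w2c.png",p[60:320,100:540])
E
```

```text
{'qpos': [-13.269, 1.73, 9.437, 124.697, -50.427, 45.35, 97.022], 'tool_pos': [0.524, 0.206, 0.129], 'tool_rot': [141.69, 0.958, 156.464], 'force': [0.406, -0.163, 0.146]}
R [[-0.9167  0.3038  0.2596]
 [ 0.3993  0.7235  0.5631]
 [-0.0167  0.6198 -0.7846]] tilt 38.32043233552229 az 65.25217430452295
goal [0.5242 0.2066 0.1301] shift mm [-0.4456  0.6773 -0.3031] turn 0.003107412655753942 z.n -0.02957725582971358
```

View pics/w2c.png

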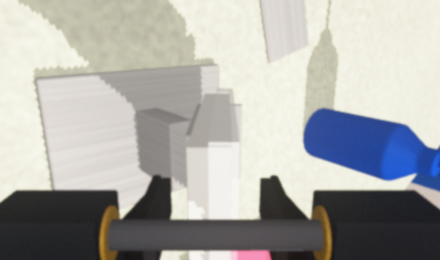

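Emit:
arm_command([
  [[0,0,0],0],
  [[0,0,0],0],
  [[0,0,0],0],
  [[0,0,0],0],
  [[0,0,0],0],
], grip=1, grip_force=30)

```text
time_s: 14.75
tool_pos: [0.5236, 0.2072, 0.1294]
tool_rot: [141.7, 0.9, 156.5]
force: [0.1, 0.4, 0.4]
grip_width: 0.0207
grasp_force: 30.0
```

Emit:
arm_command([
  [[0,0,0],0],
  [[0,0,0],0],
  [[0,0,0],0],
  [[0,0,0],0],
  [[0,0,0],0],
])

```text
time_s: 15.25
tool_pos: [0.5235, 0.207, 0.1292]
tool_rot: [141.7, 0.9, 156.5]
force: [-0.5, 1.1, 2.2]
grip_width: 0.021
grasp_force: 30.0
```

Gripped at 21 mm. Lifting straight up.

Emit:
arm_command([
  [[0,4,-5],0],
  [[0,10,-13],0],
  [[0,20,-25],0],
  [[0,32,-40],0],
  [[-1,46,-58],0],
])

```text
time_s: 15.75
tool_pos: [0.5224, 0.2063, 0.2029]
tool_rot: [141.8, 0.9, 156.5]
force: [1.0, 0.2, -0.6]
grip_width: 0.0207
grasp_force: 30.0
```

Emit:
arm_command([
  [[0,15,-19],0],
  [[0,30,-38],0],
  [[0,45,-57],0],
  [[-1,60,-76],0],
  [[-2,75,-94],0],
])

```text
time_s: 16.25
tool_pos: [0.5232, 0.2066, 0.3243]
tool_rot: [141.8, 0.9, 156.4]
force: [0.1, 0.4, -1.7]
grip_width: 0.0208
grasp_force: 30.0
```

```bash
python3 s.py rack 0 150
```

```text
{'qpos': [-12.989, -9.484, 7.96, 110.953, -35.756, 62.492, 74.286], 'tool_pos': [0.523, 0.207, 0.324], 'tool_rot': [141.793, 0.941, 156.441], 'force': [0.056, 0.406, -1.665]}
R [[-0.9165  0.3048  0.259 ]
 [ 0.3996  0.7243  0.5618]
 [-0.0164  0.6184 -0.7857]] tilt 38.2163154703591 az 65.24635675461546
goal [ 0.4937 -0.2752  0.3107] shift mm [-165.2836 -366.396  -267.664 ] turn -3.0868834152680544 z.n -0.03148356888232643
```

Emit:
arm_command([
  [[-7,-15,-11],0.12],
  [[-13,-29,-21],0.25],
  [[-20,-44,-32],0.38],
  [[-26,-59,-43],0.51],
  [[-33,-73,-53],0.64],
])

```text
time_s: 16.75
tool_pos: [0.5173, 0.11, 0.3201]
tool_rot: [147.3, -21.0, 126.0]
force: [0.3, -0.3, -1.3]
grip_width: 0.0207
grasp_force: 30.0
```

Emit:
arm_command([
  [[-14,-8,-11],0.13],
  [[-28,-16,-21],0.26],
  [[-42,-23,-32],0.39],
  [[-56,-31,-43],0.52],
  [[-70,-39,-53],0.64],
])

```text
time_s: 17.25
tool_pos: [0.5116, 0.0142, 0.317]
tool_rot: [166.4, -36.1, 87.6]
force: [-0.2, 0.2, -0.5]
grip_width: 0.0207
grasp_force: 30.0
```

```bash
python3 s.py rack 0 150
```

```text
{'qpos': [1.417, -6.2, 18.232, 108.679, -37.277, 76.527, 21.491], 'tool_pos': [0.512, 0.014, 0.317], 'tool_rot': [166.434, -36.061, 87.554], 'force': [-0.214, 0.218, -0.469]}
R [[ 0.0345  0.9653  0.2588]
 [ 0.8077 -0.1794  0.5617]
 [ 0.5886  0.1896 -0.7858]] tilt 38.20172870719618 az 65.26310546517071
goal [ 0.4937 -0.2752  0.3107] shift mm [-238.0894   33.4897 -162.2186] turn 1.910840585877709 z.n -0.03174303111304989
```

Emit:
arm_command([
  [[-16,2,-11],0.13],
  [[-32,4,-21],0.26],
  [[-48,6,-32],0.39],
  [[-64,8,-43],0.52],
  [[-80,11,-53],0.64],
])

```text
time_s: 17.75
tool_pos: [0.506, -0.0822, 0.3136]
tool_rot: [-165.7, -35.8, 41.8]
force: [-0.1, 0.3, -1.4]
grip_width: 0.0205
grasp_force: 30.0
```

Emit:
arm_command([
  [[-12,11,-11],0.13],
  [[-23,22,-21],0.26],
  [[-35,34,-32],0.39],
  [[-46,45,-43],0.52],
  [[-58,56,-53],0.64],
])

```text
time_s: 18.25
tool_pos: [0.5, -0.1783, 0.3102]
tool_rot: [-147.0, -20.5, 3.7]
force: [0.4, 0.3, -1.0]
grip_width: 0.0208
grasp_force: 30.0
```

Emit:
arm_command([
  [[-3,16,-11],0.13],
  [[-5,32,-21],0.26],
  [[-8,48,-32],0.39],
  [[-10,64,-43],0.52],
  [[-13,80,-53],0.63],
])

```text
time_s: 18.75
tool_pos: [0.4942, -0.2747, 0.3064]
tool_rot: [-141.8, 1.0, -26.0]
force: [0.0, -0.7, -1.4]
grip_width: 0.021
grasp_force: 30.0
```

Emit:
arm_command([
  [[0,0,0],0],
  [[0,0,0],0],
  [[0,0,0],0],
  [[0,0,0],0],
  [[0,0,0],0],
])

```text
time_s: 19.25
tool_pos: [0.495, -0.2726, 0.3067]
tool_rot: [-141.7, 0.8, -25.6]
force: [0.8, 0.6, -1.2]
grip_width: 0.0207
grasp_force: 30.0
```

```bash
python3 s.py rack 0 150; python3 - <<'E'
from h import *
p,d,P=cloud("wrist","w3")
p,d,P=cloud("top","t3"); p2,d2,P2=cloud("scene","s3")
cv2.imwrite("pics/c3.png",np.hstack([cv2.resize(p2[120:270,150:320],None,fx=2.3,fy=2.3),cv2.resize(np.load("w3.npz")['p'][:345,100:490],None,fx=1,fy=1)]))
E
```

```text
{'qpos': [18.134, 16.964, 36.171, 88.605, -42.752, 98.184, -59.377], 'tool_pos': [0.495, -0.273, 0.307], 'tool_rot': [-141.696, 0.766, -25.592], 'force': [0.801, 0.58, -1.157]}
R [[ 0.9018 -0.3464  0.2583]
 [-0.4319 -0.7042  0.5636]
 [-0.0134 -0.6198 -0.7847]] tilt 38.31072207551295 az 65.37681736695134
goal [ 0.4937 -0.2752  0.3107] shift mm [-0.0849 -0.1582 -4.9961] turn 0.008359011208823267 z.n -0.029878306027923233
```

View pics/c3.png

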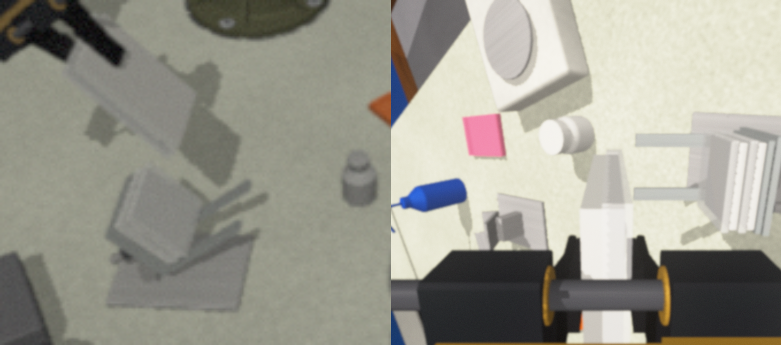

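```bash
python3 - <<'E'
from h import *
from scipy.optimize import least_squares
o=env.get_obs(); R=Rt.from_euler('xyz',o['tool_rot'],degrees=True).as_matrix(); tp=o['tool_pos']
yaw=1.102; d=np.array([np.cos(yaw)*.6428,np.sin(yaw)*.6428,-.766]); n=np.array([np.cos(yaw)*.766,np.sin(yaw)*.766,.6428]); e=np.cross(n,d); B=np.c_[d,e,n]
C=np.array([.5075,-.248,.108])
for nm,cam in(("w3","wrist"),("s3","scene"),("t3","top")):
    f=np.load(nm+".npz"); P=pts(f['d'],viewer.calibration(cam)['K'],f['T'])[f['d']>0]
    q=(P-tp)@R*1e3; m=(abs(q[:,0])<60)&(abs(q[:,1])<18)&(q[:,2]>0 if nm=="w3" else q[:,2]>12)&(q[:,2]<115); q=q[m]
    print(nm,"dish tool-frame",len(q)); print(np.percentile(q,[1,5,50,95,99],axis=0).round(1))
    # dish y vs z (tilt in hand)
    fa=q[q[:,1]>np.percentile(q[:,1],95)-4] if nm!="w3" else q
    Q=(P-C)@B*1e3
    t=Q[(abs(Q[:,0])<37)&(abs(Q[:,1])<38)&(abs(Q[:,2])<8)]
    if len(t)>50:
        A=np.c_[t[:,:2],np.ones(len(t))]; k=np.linalg.lstsq(A,t[:,2],rcond=None)[0]; print(" pile top plane slope x,y,off",k.round(3),len(t))
    t=Q[(abs(Q[:,0])<60)&(abs(Q[:,1])<60)&(Q[:,2]<4)&(Q[:,2]>-15)]
    if len(t)>20: print(" pile x,y range",np.percentile(t,[1,3,97,99],axis=0)[:,:2].round(1).tolist())
    b=Q[(Q[:,0]>40)&(Q[:,0]<58)&(abs(Q[:,1])<50)&(Q[:,2]>10)&(Q[:,2]<75)]
    print(" bars",len(b)); 
    if len(b)>20:
        print("  x pct",np.percentile(b[:,0],[2,10,50]).round(1)); h,ed=np.histogram(b[:,1],np.arange(-50,51,4)); print("  ",dict(zip(ed[:-1].astype(int).tolist(),h.tolist())))
E
```

```text
w3 dish tool-frame 1444
[[  8.8 -16.8   0.3]
 [ 10.2 -10.7   1.8]
 [ 38.9  -0.4  28.2]
 [ 40.8  12.7  86.9]
 [ 41.1  16.7  95.3]]
 pile top plane slope x,y,off [-0.001 -0.002 -0.354] 2003
 pile x,y range [[-42.2, -41.3], [-41.8, -39.9], [41.3, 38.1], [42.4, 40.1]]
 bars 1465
  x pct [40.4 40.9 41.8]
   {-50: 0, -46: 0, -42: 0, -38: 169, -34: 220, -30: 196, -26: 193, -22: 0, -18: 0, -14: 0, -10: 0, -6: 0, -2: 0, 2: 0, 6: 0, 10: 0, 14: 0, 18: 0, 22: 166, 26: 201, 30: 164, 34: 156, 38: 0, 42: 0, 46: 0}
s3 dish tool-frame 1185
[[-39.9 -11.3  13. ]
 [-35.  -10.8  16. ]
 [ 15.1  -8.8  53.2]
 [ 42.2   7.2  92.9]
 [ 43.4  11.   96.7]]
 pile top plane slope x,y,off [ 0.003 -0.001 -1.105] 620
 pile x,y range [[-42.0, -44.0], [-41.3, -42.6], [41.4, 37.2], [44.6, 38.8]]
 bars 196
  x pct [40.2 40.7 42.1]
   {-50: 0, -46: 0, -42: 10, -38: 44, -34: 19, -30: 18, -26: 13, -22: 1, -18: 0, -14: 0, -10: 0, -6: 0, -2: 0, 2: 0, 6: 0, 10: 0, 14: 0, 18: 13, 22: 39, 26: 13, 30: 16, 34: 10, 38: 0, 42: 0, 46: 0}
t3 dish tool-frame 753
[[-45.4 -15.2  13.8]
 [-42.2 -13.8  17.4]
 [ -4.7 -10.7  54.6]
 [ 34.7  -1.2  93.9]
 [ 39.7   7.4  97.5]]
 pile x,y range [[-41.3, -35.3], [-39.1, -33.4], [44.1, 42.5], [44.8, 42.6]]
 bars 123
  x pct [40.1 40.4 42.8]
   {-50: 0, -46: 0, -42: 0, -38: 8, -34: 14, -30: 18, -26: 22, -22: 0, -18: 0, -14: 0, -10: 0, -6: 0, -2: 0, 2: 0, 6: 0, 10: 0, 14: 0, 18: 0, 22: 8, 26: 19, 30: 15, 34: 19, 38: 0, 42: 0, 46: 0}
```

```bash
cat > g.py <<'E'
from h import *
import sys
o=env.get_obs(); R=Rt.from_euler('xyz',o['tool_rot'],degrees=True).as_matrix(); tp=o['tool_pos']
yaw=1.102; d=np.array([np.cos(yaw)*.6428,np.sin(yaw)*.6428,-.766]); n=np.array([np.cos(yaw)*.766,np.sin(yaw)*.766,.6428]); e=np.cross(n,d); B=np.c_[d,e,n]
C=np.array([.5075,-.248,.108])
cur=(tp-C)@B*1e3; g=np.array([float(v) for v in sys.argv[1:4]])
print("rack xyz",cur,"force in rack",o['force']@B,"turn",np.arctan2(n@R[:,0],-(n@R[:,1])),"z.n",R[:,2]@n)
print("shift",R.T@B@(g-cur), "unit n in tool",R.T@n)
E
python3 g.py -63 -2 25
```

```text
rack xyz [-170.0674   -0.0844  106.169 ] force in rack [-0.0884 -0.1136 -0.5371] turn 0.007521347034938036 z.n -0.030112898386475063
shift [  3.8923  77.9398 109.3838] unit n in tool [ 0.0075 -0.9995 -0.0301]
```

Emit:
arm_command([
  [[1,18,25],0],
  [[2,36,50],0],
  [[3,54,75],0],
  [[4,68,96],0],
  [[4,78,109],0],
])

```text
time_s: 19.9
tool_pos: [0.4992, -0.2676, 0.1704]
tool_rot: [-141.7, 0.9, -25.6]
force: [0.0, 0.1, -1.3]
grip_width: 0.0208
grasp_force: 30.0
```

Emit:
arm_command([
  [[0,0,0],0],
  [[0,0,0],0],
  [[0,0,0],0],
  [[0,0,0],0],
  [[0,0,0],0],
])

```text
time_s: 20.4
tool_pos: [0.4998, -0.269, 0.1734]
tool_rot: [-141.7, 0.7, -25.7]
force: [0.6, 0.5, -1.3]
grip_width: 0.0208
grasp_force: 30.0
```

```bash
python3 g.py -63 -2 16; python3 - <<'E'
from h import *
cloud("wrist","w4"); p,d,P=cloud("scene","s4"); cv2.imwrite("pics/s4c.png",cv2.resize(p[150:270,150:320],None,fx=4,fy=4,interpolation=2))
E
```

```text
rack xyz [-64.3692  -2.6489  25.0378] force in rack [ 1.4732 -0.3212 -0.2478] turn 0.007900429621759918 z.n -0.030507019114096538
shift [-0.6891  8.986   1.6584] unit n in tool [ 0.0079 -0.9995 -0.0305]
```

View pics/s4c.png

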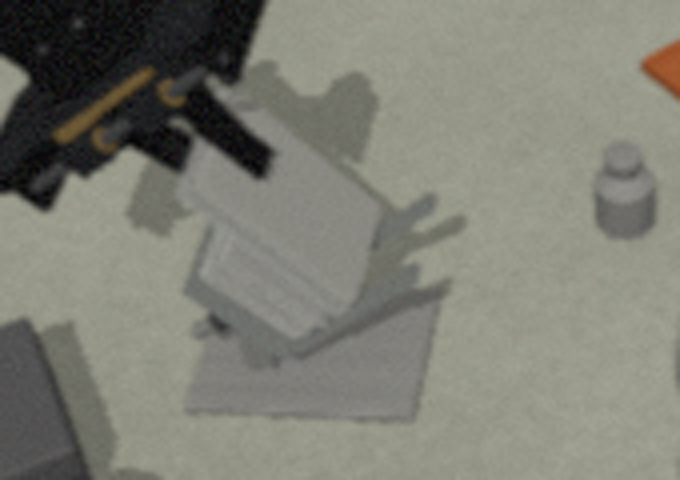

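Emit:
arm_command([
  [[0,2,0],0],
  [[0,4,0],0],
  [[0,6,1],0],
  [[0,8,1],0],
  [[0,8,1],0],
])

```text
time_s: 21.0
tool_pos: [0.4967, -0.2739, 0.1663]
tool_rot: [-141.7, 0.8, -25.7]
force: [0.2, 0.0, -0.5]
grip_width: 0.021
grasp_force: 30.0
```

Emit:
arm_command([
  [[0,0.5,0],0],
  [[0,1,0],0],
  [[0,1.5,0],0],
  [[0,1.5,0],0],
  [[0,1.5,0],0],
])

```text
time_s: 21.5
tool_pos: [0.4965, -0.2747, 0.1658]
tool_rot: [-141.7, 0.8, -25.7]
force: [0.2, -0.1, -1.8]
grip_width: 0.0211
grasp_force: 30.0
```

```bash
python3 g.py -63 -2 13
```

```text
rack xyz [-62.7578  -2.251   15.0861] force in rack [ 1.4346 -0.2105 -1.1581] turn 0.006806335542103146 z.n -0.030228396209034742
shift [-0.2709  2.0904 -0.1729] unit n in tool [ 0.0068 -0.9995 -0.0302]
```

No contact yet (n = 15 mm); continue in 1 mm steps.

Emit:
arm_command([
  [[0,0.4,0],0],
  [[0,0.8,0],0],
  [[0,1,0],0],
  [[0,1,0],0],
  [[0,1,0],0],
])

```text
time_s: 22.0
tool_pos: [0.4962, -0.2753, 0.1652]
tool_rot: [-141.7, 0.8, -25.7]
force: [0.5, 1.1, -0.1]
grip_width: 0.0208
grasp_force: 30.0
```

```bash
python3 g.py -63 -2 13
```

```text
rack xyz [-62.7689  -2.2709  14.2239] force in rack [0.8486 0.0142 0.8317] turn 0.006884211810100651 z.n -0.029963277645389377
shift [-0.2847  1.2281 -0.1878] unit n in tool [ 0.0069 -0.9995 -0.03  ]
```

Emit:
arm_command([
  [[0,0.4,0],0],
  [[0,0.8,0],0],
  [[0,1,0],0],
  [[0,1,0],0],
  [[0,1,0],0],
])

```text
time_s: 22.5
tool_pos: [0.496, -0.2758, 0.1648]
tool_rot: [-141.7, 0.8, -25.7]
force: [0.9, 2.4, 1.6]
grip_width: 0.0205
grasp_force: 30.0
```

```bash
python3 g.py -63 -2 12
```

```text
rack xyz [-62.7535  -2.3215  13.5288] force in rack [0.4665 0.2789 3.002 ] turn 0.007119570474223917 z.n -0.029464829737161666
shift [-0.3382  1.5327 -0.1936] unit n in tool [ 0.0071 -0.9995 -0.0295]
```

Emit:
arm_command([
  [[0,0.2,1],0],
  [[0,0.4,2],0],
  [[0,0.4,2.5],0],
  [[0,0.4,2.5],0],
  [[0,0.4,2.5],0],
])

```text
time_s: 23.0
tool_pos: [0.4966, -0.2748, 0.1625]
tool_rot: [-141.7, 0.8, -25.7]
force: [1.9, 1.8, 4.0]
grip_width: 0.0208
grasp_force: 30.0
```

```bash
python3 g.py -60 -2 13
```

```text
rack xyz [-60.2799  -2.3631  13.0038] force in rack [-1.4616 -0.9367  4.4173] turn 0.007113129567241013 z.n -0.029570952534075042
shift [-0.3563 -0.0072  0.2884] unit n in tool [ 0.0071 -0.9995 -0.0296]
```

Emit:
arm_command([
  [[0,0.2,0.5],0],
  [[0,0.4,1],0],
  [[0,0.6,1],0],
  [[0,0.6,1],0],
  [[0,0.6,1],0],
])

```text
time_s: 23.5
tool_pos: [0.4967, -0.2745, 0.1616]
tool_rot: [-141.7, 0.8, -25.7]
force: [2.7, 1.6, 4.6]
grip_width: 0.0209
grasp_force: 30.0
```

```bash
python3 g.py -60 -2 13
```

```text
rack xyz [-59.3792  -2.3542  12.5539] force in rack [-1.8227 -1.7273  5.0118] turn 0.007202392483869856 z.n -0.02920135764344481
shift [-0.3656 -0.4307 -0.6251] unit n in tool [ 0.0072 -0.9995 -0.0292]
```

Emit:
arm_command([
  [[0,0,0],0],
  [[0,0,0],0],
  [[0,0,0],0],
  [[0,0,0],0],
  [[0,0,0],0],
], grip_force=5)

```text
time_s: 24.0
tool_pos: [0.4959, -0.2751, 0.1606]
tool_rot: [-141.8, 0.8, -25.7]
force: [0.1, 1.2, -0.5]
grip_width: 0.0215
grasp_force: 5.0
```

```bash
python3 g.py -60 -2 13
```

```text
rack xyz [-59.1871  -1.9332  11.2707] force in rack [1.0573 0.4535 0.5462] turn 0.006119718201316619 z.n -0.031230972284881815
shift [ 0.0574 -1.7027 -0.8679] unit n in tool [ 0.0061 -0.9995 -0.0312]
```

Emit:
arm_command([
  [[0,0,0],0],
  [[0,0,0],0],
  [[0,0,0],0],
  [[0,0,0],0],
  [[0,0,0],0],
], grip=0.1)

```text
time_s: 24.5
tool_pos: [0.4963, -0.2749, 0.1611]
tool_rot: [-141.7, 0.8, -25.7]
force: [-0.5, -0.1, 0.7]
grip_width: 0.0385
grasp_force: 0.0
```

```bash
python3 g.py -60 -2 13; python3 - <<'E'
from h import *
cloud("wrist","w5"); p,d,P=cloud("scene","s5"); cv2.imwrite("pics/s5c.png",cv2.resize(p[150:270,150:320],None,fx=4,fy=4,interpolation=2))
E
```

```text
rack xyz [-59.372   -2.1675  11.8801] force in rack [-0.6949  0.3749  0.2116] turn 0.006719782219683192 z.n -0.03038804167089345
shift [-0.175  -1.1016 -0.6576] unit n in tool [ 0.0067 -0.9995 -0.0304]
```

View pics/s5c.png

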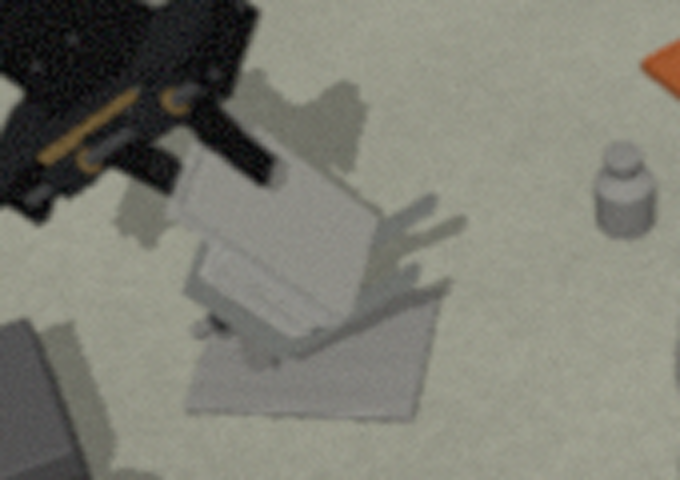

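Emit:
arm_command([
  [[0,0.3,-10],0],
  [[0,0.7,-25],0],
  [[0,1.3,-45],0],
  [[0,2,-65],0],
  [[0,2.5,-85],0],
])

```text
time_s: 25.1
tool_pos: [0.4728, -0.3261, 0.2281]
tool_rot: [-141.8, 0.7, -25.7]
force: [-0.1, -0.1, 0.5]
grip_width: 0.0385
grasp_force: 0.0
```

Emit:
arm_command([
  [[0,0,-15],0],
  [[0,0,-30],0],
  [[0,0,-45],0],
  [[0,0,-55],0],
  [[0,0,-55],0],
])

```text
time_s: 25.6
tool_pos: [0.4589, -0.3569, 0.2705]
tool_rot: [-141.8, 0.7, -25.8]
force: [-0.1, -0.5, 0.2]
grip_width: 0.0389
grasp_force: 0.0
```

```bash
python3 - <<'E'
from h import *
yaw=1.102; d=np.array([np.cos(yaw)*.6428,np.sin(yaw)*.6428,-.766]); n=np.array([np.cos(yaw)*.766,np.sin(yaw)*.766,.6428]); e=np.cross(n,d); B=np.c_[d,e,n]
C=np.array([.5075,-.248,.108])
cloud("wrist","w6")
for cam in("scene","top"):
    p,d_,P=cloud(cam,cam+"6"); Q=(P[d_>0]-C)@B*1e3
    t=Q[(Q[:,2]>15)&(Q[:,2]<26)&(abs(Q[:,1])<38)&(Q[:,0]>-80)&(Q[:,0]<33)]
    k=np.linalg.lstsq(np.c_[t[:,:2],np.ones(len(t))],t[:,2],rcond=None)[0]; print(cam,"tray underside slope x,y,height",k.round(3),len(t))
    t=Q[(Q[:,2]>8)&(Q[:,2]<24)&(abs(Q[:,1])<60)&(Q[:,0]>-110)&(Q[:,0]<39)]; print(np.percentile(t,[1,3,97,99],axis=0).round(1).tolist())
    if cam=="scene":
        import cv2; cv2.imwrite("pics/s6c.png",cv2.resize(p[150:270,150:320],None,fx=4,fy=4,interpolation=2))
print(env.get_obs()['time_s'])
E
```

```text
scene tray underside slope x,y,height [ 0.     0.001 20.063] 986
[[-86.7, -43.7, 8.4], [-83.1, -42.8, 9.1], [34.7, 36.7, 22.1], [37.8, 39.4, 22.6]]
top tray underside slope x,y,height [ 0.002 -0.006 21.558] 733
[[-88.2, -40.4, 9.1], [-86.2, -37.9, 10.0], [34.1, 41.4, 23.6], [37.4, 44.1, 23.9]]
25.75
```

View pics/s6c.png

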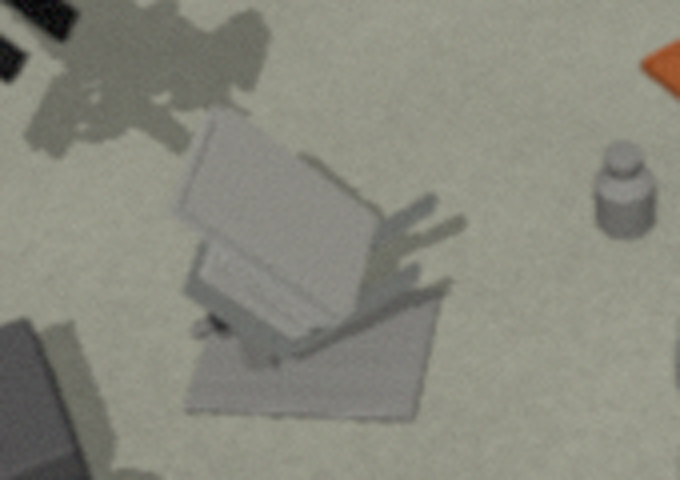

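```bash
python3 -c "
from cell import env
print(env.sign_off())"
```

```text
the job is handed in; nothing more can be done
None
```

The dish is on the pile, lid side down, closed and released, flat to within 0.01 rad on the last depth measurement and within a few millimetres of the stop; I handed the job in at about 26 s, but the sign-off gave no verdict.

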